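# Feed the coupling carton down its rack lane

### The arm

A 7-joint arm with a two-finger parallel gripper is mounted at the origin on the work surface. World frame = base frame: x ahead of the robot, y to its left, z up, the work surface at z = 0. Lengths are in m, angles in rad, forces in N, time in s.
With the tool pointing down it reaches from about 0.425 to 0.875 m from the base axis. Payload 4.7 kg.
Tool frame: the origin (TCP) lies on the centre line of the jaws, within the pads' length; the fingertips stand ahead of it and the grasp point (between the pads) lies 2 mm behind it (nose_length is the z of the fingertips in the tool frame, in m); z points along the fingers, y is the line along which they close (so a half turn about z gives the same grasp; the last joint's range is limited). The gripper opens to 87 mm and grips with 3 to 60 N. Pads are 19 mm wide; open, the fingers measure 117 mm over their backs; the gripper's body (75 mm by 190 mm) begins 51 mm behind the grasp point.
Start: joints at [-1.328, 0.321, -0.07, 1.45, 0.023, 1.371, -0.057], TCP at [0.147, 0.633, 0.24] pointing down, gripper open.
Joint ranges: [-2.86, 2.86], [-0.3, 2.09], [-1.38, 1.24], [0.06, 2.45], [-1.56, 4.7], [0.09, 2.05], [-2.69, 2.69]. Speed limits (rad/s): [2.57, 2.57, 3.14, 3.14, 3.14, 3.14, 3.14].

### API

Orientations are given as a rotation vector (axis times angle).
In Python, from bench import * gives the robot as it stands.
- The arm moves only by the tool send_rows, never from a script. Its arguments are lists of equal length, an entry for each row: "xyz": the shift along the tool's x, y, z in mm, a list of three; "dr": the turn, a rotation vector about the tool's x, y, z in rad, a list of three. A call has exactly 10 rows; each row is the pose to reach, as a shift and turn from the pose commanded when the call began, along the tool's axes at that moment; what a row does not reach only later rows make up. A row lasts 1/12 s, in which the tool goes at most 41.7 mm and 7.16 degrees, less where a joint would pass 70% of its speed; a pose out of reach is approached as far as the arm can. A call with a gripper value outside its range is refused whole. "jaw" is the finger opening in mm, from 0 to 87, set as the call begins (left out, the last holds). The fingers move at their own pace and stop on an object; "grip_force" is the grip in N (left out, the last holds). Time passes only in rows, so rows that repeat a pose let the fingers close, or fill a call up. It gives the time, the measured TCP pose, the force, the opening and the grip force at its end, in the units of the state.
- get_state(): the state, without advancing time (a new reading comes with each control period).
- get_image(name): name is "side" or "top" or "wrist"; returns the picture (400x640x3 uint8, red, green, blue); there is no depth.
- calibration(name): a dict with "vfov" (degrees; the focal length in pixels is half the picture's height over the tangent of half this angle, whatever the lens; pixels are square), "cx", "cy" (the principal point, pixels), "rvec" (rotation vector, rad) and "tvec" (3), from world to camera coordinates, as OpenCV has them; the wrist camera has in their place "hand_eye" (4x4, takes a point from camera to tool coordinates, whose origin is the TCP and whose axes are the flange's). Camera axes: x right, y down, z forward; pixel columns grow to the right and rows downward; lengths in m; the calibration is good to about 2 mm. A picture is of the moment at which its call begins: read the wrist's pose just before it. calibration takes no time and is no camera call.
- close_job(): hands the job in; it is judged then, once.
The state is a dict: "time": time; "joint_positions": joint angles; "qd": joint speeds; "joint_torque": joint torques, N m; "position": TCP position; "tool_rot": TCP orientation; "ft_force": force on the tool from outside, world axes, zero at the start; "torque": the same for the moment, N m; "grip_width": opening from 0.0 (shut) to 1.0 (fully open); "grip_force": force on a finger pad.
Only numpy, scipy, OpenCV 4.12 (cv2) and the standard library are available. Lean on these libraries where they do the work, as an engineer would, in place of code of your own. Each camera call takes 0.05 s, during which the arm holds its last target. There are 200 camera calls.

### The job

With the fingertips, push the open carton of pipe couplings from the run-in down the lane it stands in front of, until it sits square against the steel end stop, then back away. Neither the carton nor the robot may touch any of the aluminium rails at any time. The carton stays flat on the base, never lifted or tipped, and the tray with its sleeves, and the sleeve standing by the rack, stay where they are.

Things in the scene. Friction and masses are not known exactly. Their poses are not given: they have to be found in the camera images.
- rack: fixed plywood base 460 x 290 x 15 mm, place and yaw vary. Origin: centre of its underside, on the bench. x: along the lanes, direction of pushing; y across; z up. Two lanes 112 mm wide between rails, centre lines at y = +62 and -62 mm. Rails from x = 20 to 205 mm, face of the end stop at x = 205 mm; from x = -230 to 20 mm the base is bare (run-in). Base top at z = 15 mm.
- rail_left: fixed aluminium rail, 185 x 12 x 30 mm (along lane, across, high), on the rack base, centred at rack x = 112.5, y = +124 mm; top 45 mm above the bench. Origin: centre of its underside, 15 mm above the bench. Axes as the rack's
- rail_mid: the same rail between the two lanes, at rack y = 0
- rail_right: the same rail at rack y = -124 mm
- end_stop: fixed steel bar, 14 mm thick, 260 mm across both lanes, 35 mm high, closing the far end of the lanes. Origin: middle of the lower edge of the face that looks down the lanes; x as the rack's
- carton: open-topped cardboard carton full of steel pipe couplings, rigid, 100 mm long (its x), 80 mm wide (y), 60 mm high, about 0.5 kg. Origin: centre of its underside (15 mm above the bench). Stands on the run-in before one of the lanes, centre at about rack x = -105 mm, up to 10 mm off the lane's centre line and up to 0.2 rad skewed; its x points roughly down the lane. Slides on the base.
- tray: shallow grey plastic tray 95 x 75 x 30 mm on the run-in in front of the other lane, holding two sleeves. Stays where it is. Origin: centre of its underside
- sleeve_a: steel sleeve 28 mm across, 45 mm tall, standing in the tray. Origin: centre of its underside
- sleeve_b: as sleeve_a, also in the tray
- sleeve_c: as sleeve_a, standing on the bench behind the open end of the run-in
Not all that is in view belongs to the job. What is shaped like the carton but green is not meant.

How it is judged:
At the end, for the whole second after the job is handed in: The carton lies flat and still in one of the lanes, its front within 6 mm of the end stop, within 16 mm of the lane's centre line and square to it within 0.08 rad (x of carton in the frame of rack between 0.149 and 0.16 m and (y of carton in the frame of rack between 0.046 and 0.078 m or y of carton in the frame of rack between -0.078 and -0.046 m) and z of carton in the frame of rack below 0.018 m and angle between the x axis of carton and the x axis of rack, either way round below 0.08 rad and angle between carton's own z axis and vertical below 0.05 rad and linear speed of carton below 0.01 m/s); the robot touches nothing.
It fails at once if anything (carton or robot) touches one of the three rails (contact force between any of rail_left, rail_mid, rail_right and anything else above 0.2 N).
It fails at once if the carton is lifted off the base or tipped (z of carton in the frame of rack above 0.022 m or angle between carton's own z axis and vertical above 0.12 rad).
It fails at once if the tray or a sleeve is moved by more than 12 mm (distance of any of tray, sleeve_a, sleeve_b, sleeve_c from where it was at the start of the episode above 0.012 m).
It also fails if it takes over 58 s, if anything falls off the work surface, if the arm or the gripper's body presses on something with over 40 N, if the wrist force passes 120 N, or if a joint passes its speed limit or range.

## Working session

There is one attempt and no reset: what is moved stays moved. The work goes in short steps, Python scripts to look and compute and a tool call to move; the robot and the scene stay as the last step left them, time stands still between calls to the robot, and variables do not carry over. Pictures are saved under pics/ and viewed, at most 12 in all, crops included, and the job is handed in when it is done.

Besides the shell and the picture viewer there is one more tool, called after "Call:" in YAML: its name, and indented under it one key for each argument. send_rows: Moves the arm, as the interface text tells. Its arguments: {"type":"object","properties":{"xyz":{"type":"array"},"dr":{"type":"array"},"jaw":{"type":"number"},"grip_force":{"type":"number"}},"required":["xyz","dr"]}

```bash
mkdir -p pics; python3 - <<'E'
from bench import *
import cv2
for n in("top","side"):
    cv2.imwrite(f"pics/{n}0.png",get_image(n)[:,:,::-1]); print(n,calibration(n))
print(calibration("wrist"));print(get_state())
try: print(nose_length)
except Exception as e: print(e)
E
```

```text
top {'vfov': 42.26982780265274, 'cx': 316.3783129137479, 'cy': 196.67058541550813, 'rvec': array([ 2.19012112, -2.18467856,  0.02335571]), 'tvec': array([-0.0105361 ,  0.53646205,  1.05503655])}
side {'vfov': 50.9160576303792, 'cx': 317.46341755085626, 'cy': 202.902920735068, 'rvec': array([ 2.22269173, -0.50808893,  0.22870641]), 'tvec': array([-0.50082766,  0.16793723,  0.71570005])}
{'vfov': 67.45144547052078, 'cx': 316.2632533196696, 'cy': 197.56733352715798, 'hand_eye': array([[-1.42131278e-05, -9.68952596e-01, -2.47246569e-01,
         6.80610130e-02],
       [ 9.99999153e-01,  3.07939031e-04, -1.26429030e-03,
         5.27324281e-04],
       [ 1.30117424e-03, -2.47246378e-01,  9.68951772e-01,
        -1.45614580e-01],
       [ 0.00000000e+00,  0.00000000e+00,  0.00000000e+00,
         1.00000000e+00]])}
{'time': 0.1, 'joint_positions': array([-1.3279222 ,  0.32172636, -0.07011707,  1.45155897,  0.02257597,
        1.37081048, -0.0569271 ]), 'qd': array([-6.51892334e-04,  3.05972221e-05,  4.67621033e-04, -4.18283197e-04,
       -1.47099750e-03,  2.85672893e-03,  5.27377484e-04]), 'joint_torque': array([-6.57928649e-04, -4.92569053e+01, -4.05933447e-01, -3.13399208e+01,
       -6.41677575e-02,  3.94299324e-02,  5.96572954e-05]), 'position': array([0.14732037, 0.63259815, 0.23858273]), 'tool_rot': array([-3.58517040e-01, -3.12093144e+00,  2.68710149e-03]), 'ft_force': array([-0.1021403 ,  0.72713367, -0.08779815]), 'torque': array([-0.03297245,  0.00782454,  0.00583553]), 'grip_force': 0.0, 'grip_width': 1.001713692681765}
0.017
```

View pics/top0.png

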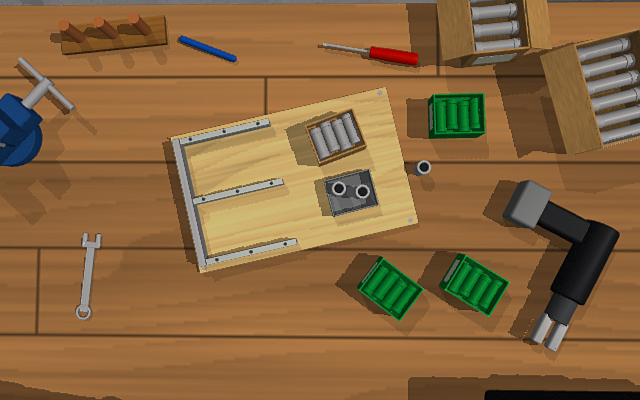

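View pics/side0.png

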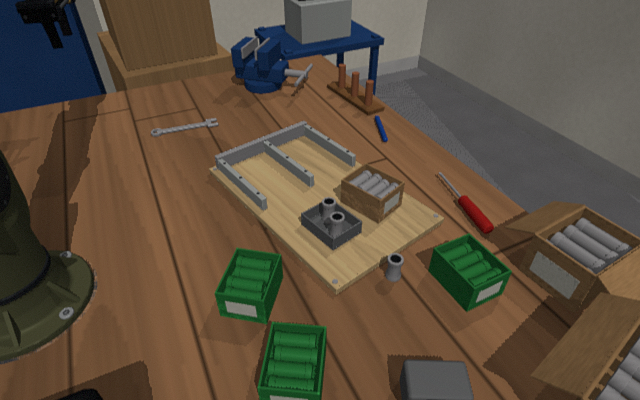

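The top view shows the rack yawed, with its end stop at the left (about 172–205, 138–268). The brown carton is at (337,137) before the upper lane, the tray at (352,192), and sleeve_c at (424,168). I'll enlarge this area.

```bash
python3 - <<'E'
import cv2
a=cv2.imread("pics/top0.png")
cv2.imwrite("pics/c1.png",cv2.resize(a[80:280,160:426],None,fx=3,fy=3,interpolation=cv2.INTER_CUBIC))
cv2.imwrite("pics/c2.png",cv2.resize(a[95:175,285:385],None,fx=7,fy=7,interpolation=cv2.INTER_CUBIC))
E
```

```text
(no output)
```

View pics/c1.png

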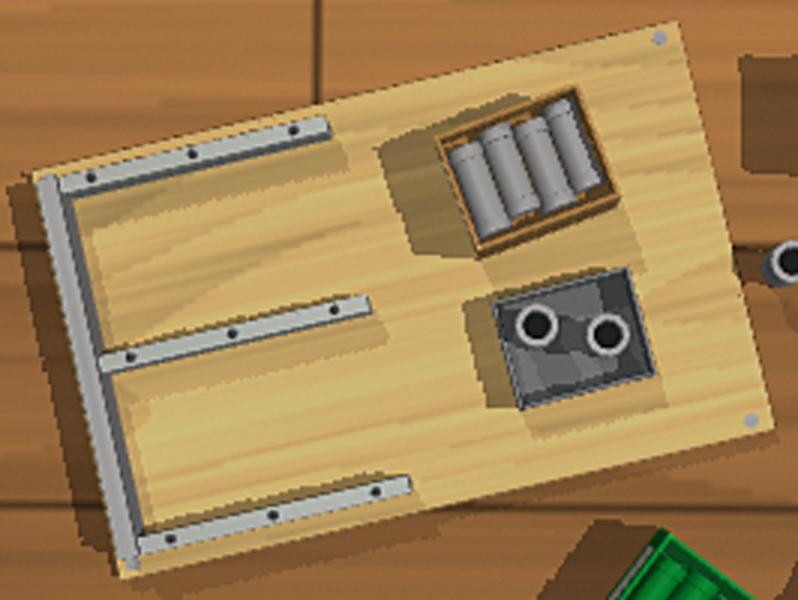

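View pics/c2.png

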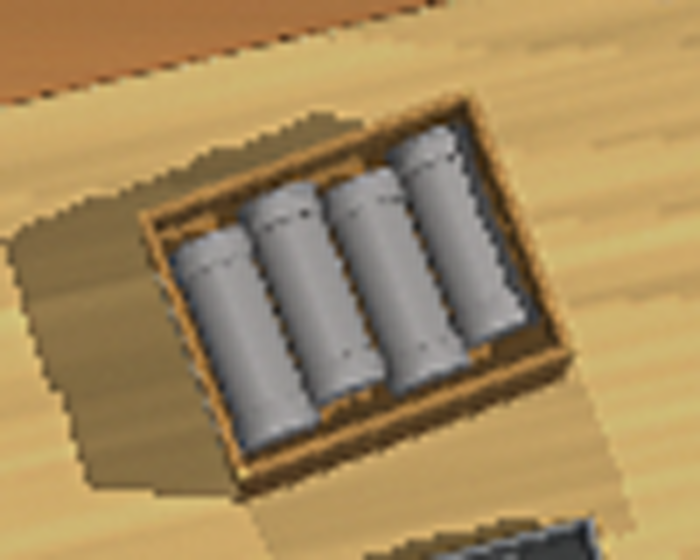

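```bash
cat >h.py <<'E'
import numpy as np,cv2
from scipy.optimize import least_squares
from scipy.spatial.transform import Rotation as R
from bench import *
def K(c):
    f=200/np.tan(np.radians(c["vfov"]/2)); return np.array([[f,0,c["cx"]],[0,f,c["cy"]],[0,0,1.]])
def fit(c,pts,uv,x0):
    pts=np.array(pts,float);uv=np.array(uv,float)
    def res(p):
        w=np.c_[R.from_euler('z',p[2]).apply(pts)[:,:2]+p[:2],pts[:,2]]
        return (cv2.projectPoints(w,c["rvec"],c["tvec"],K(c),None)[0][:,0]-uv).ravel()
    s=least_squares(res,x0,loss='soft_l1'); return s.x,res(s.x).reshape(-1,2)
def inrack(rk,p):
    d=R.from_euler('z',-rk[2]).apply([*(np.array(p[:2])-rk[:2]),0])[:2]; return np.r_[d,p[2]-rk[2]]
E
python3 - <<'E'
from h import *
c=calibration("top")
u=lambda a,s,o:(np.array(a)+.5)/s-.5+np.array(o)
rp=[[-.23,-.145,.015],[-.23,.145,.015],[.23,-.145,.015],[.23,.145,.015],
 [.02,-.130,.045],[.02,-.118,.045],[.02,-.006,.045],[.02,.006,.045],[.02,.118,.045],[.02,.130,.045]]
ru=u([[680,22],[773,430],[33,172],[120,578],[327,116],[330,134],[368,296],[372,313],[408,477],[411,492]],3,[160,80])
rk,r=fit(c,rp,ru,[.55,.05,1.5]);print(rk,r.round(1).tolist())
cu=u([[145,215],[468,95],[572,352],[240,470]],7,[285,95])
ct,r=fit(c,[[.05,-.04,.075],[-.05,-.04,.075],[-.05,.04,.075],[.05,.04,.075]],cu,[.6,0,1.5]);print(ct,r.round(1).tolist())
print(inrack(rk,ct))
tu=u([[495,303],[628,268],[654,375],[521,409]],3,[160,80])
tr,r=fit(c,[[.0475,-.0375,.045],[-.0475,-.0375,.045],[-.0475,.0375,.045],[.0475,.0375,.045]],tu,[.6,0,1.5]);print(tr,inrack(rk,tr),r.round(1).tolist())
rt=rk.copy();rt
# sleeve c top centre z .045
v=(np.array([424,167])-[c["cx"],c["cy"]])/K(c)[0,0]
Rm=cv2.Rodrigues(c["rvec"])[0];C=-Rm.T@c["tvec"];d=Rm.T@np.r_[v,1];P=C+d*(.045-C[2])/d[2];print(P,inrack(rk,np.r_[P[:2],0]))
np.save("rk.npy",rk)
E
```

```text
[0.57110644 0.0382766  1.79720634] [[-0.0, -0.1], [1.4, 0.7], [-0.3, -0.4], [0.0, 1.1], [-0.1, -0.2], [0.2, -0.4], [-0.4, -0.4], [-0.4, -0.2], [-0.1, -0.2], [0.2, 0.7]]
[ 0.65401444 -0.04738112  1.93269444] [[-1.1, -0.3], [0.7, -1.2], [0.4, 0.2], [-0.3, 1.5]]
[-0.10208285 -0.06156357  0.1354881 ]
[ 0.54334648 -0.07938836  1.8234724 ] [-0.10843041  0.05346499  0.02626606] [[-1.2, -0.4], [0.5, -0.5], [1.3, 0.2], [-0.6, 0.7]]
[ 0.594636   -0.22439819  0.045     ] [-0.26125288  0.03603634 -1.79720634]
```

```bash
cat >>h.py <<'E'
def Rh(h): return R.from_matrix(np.array([[np.cos(h),np.sin(h),0],[np.sin(h),-np.cos(h),0],[0,0,-1]]))
def chain(p,r,tg):
    for P,h in tg:
        t=Rh(h); print("->",np.round(P,4),"xyz",(r.inv().apply(np.array(P)-p)*1e3).round(1),"dr",(r.inv()*t).as_rotvec().round(4)); p=np.array(P);r=t
def fromrack(rk,x,y): return R.from_euler('z',rk[2]).apply([x,y,0])[:2]+rk[:2]
E
python3 - <<'E'
from h import *
s=get_state();rk=np.load("rk.npy");ct=np.array([.6540,-.0474,1.9327])
pre=ct[:2]-.075*np.array([np.cos(ct[2]),np.sin(ct[2])])
print(inrack(rk,np.r_[pre,0]))
chain(s["position"],R.from_rotvec(s["tool_rot"]),[((.42,.45,.24),2.5),((.62,.15,.22),2.1),((*pre,.16),1.933)])
E
```

```text
[-0.17641061 -0.07167622 -1.79720634]
-> [0.42 0.45 0.24] xyz [-307.  -116.    -1.2] dr [-1.700e-03  4.000e-04  4.128e-01]
-> [0.62 0.15 0.22] xyz [-339.8 -120.6   20. ] dr [0.  0.  0.4]
-> [ 0.6806 -0.1175  0.16  ] xyz [-261.5  -82.8   60. ] dr [0.    0.    0.167]
```

Call:
send_rows:
  xyz:
    - [-31,-12,0]
    - [-61,-23,0]
    - [-92,-35,0]
    - [-123,-46,0]
    - [-153,-58,0]
    - [-184,-70,0]
    - [-215,-81,-1]
    - [-246,-93,-1]
    - [-276,-104,-1]
    - [-307,-116,-1]
  dr:
    - [0,0,0.041]
    - [0,0,0.083]
    - [0,0,0.124]
    - [0,0,0.165]
    - [0,0,0.206]
    - [0,0,0.248]
    - [0,0,0.289]
    - [0,0,0.33]
    - [0,0,0.372]
    - [-0.0017,0.0004,0.413]
  jaw: 36

```text
time: 0.93
position: [0.4209, 0.4495, 0.2402]
tool_rot: [-0.993, -2.98, -0.002]
ft_force: [0.6, 0.8, -0.8]
grip_width: 0.427
grip_force: 0.0
```

Call:
send_rows:
  xyz:
    - [-34,-12,2]
    - [-68,-24,4]
    - [-102,-36,6]
    - [-136,-48,8]
    - [-170,-60,10]
    - [-204,-72,12]
    - [-238,-84,14]
    - [-272,-96,16]
    - [-306,-108,18]
    - [-340,-121,20]
  dr:
    - [0,0,0.04]
    - [0,0,0.08]
    - [0,0,0.12]
    - [0,0,0.16]
    - [0,0,0.2]
    - [0,0,0.24]
    - [0,0,0.28]
    - [0,0,0.32]
    - [0,0,0.36]
    - [0,0,0.4]

```text
time: 1.77
position: [0.6205, 0.1487, 0.2196]
tool_rot: [-1.565, -2.723, -0.002]
ft_force: [-0.1, 0.4, -0.4]
grip_width: 0.412
grip_force: 0.0
```

Call:
send_rows:
  xyz:
    - [-29,-9,6]
    - [-58,-18,12]
    - [-87,-28,18]
    - [-116,-37,24]
    - [-145,-46,30]
    - [-174,-55,36]
    - [-203,-64,42]
    - [-232,-74,50]
    - [-261,-83,60]
    - [-261,-83,60]
  dr:
    - [0,0,0.02]
    - [0,0,0.04]
    - [0,0,0.06]
    - [0,0,0.08]
    - [0,0,0.1]
    - [0,0,0.12]
    - [0,0,0.14]
    - [0,0,0.16]
    - [0,0,0.167]
    - [0,0,0.167]

```text
time: 2.6
position: [0.6781, -0.1264, 0.157]
tool_rot: [-1.797, -2.576, 0.009]
ft_force: [-1.1, -1.4, 0.3]
grip_width: 0.413
grip_force: 0.0
```

```bash
python3 - <<'E'
from h import *
s=get_state();print(s["time"],s["position"],s["tool_rot"],s["grip_width"])
r=R.from_rotvec(s["tool_rot"]);print(r.as_matrix())
im=get_image("wrist");cv2.imwrite("pics/w1.png",im[:,:,::-1])
np.savez("w1.npz",p=s["position"],r=s["tool_rot"])
E
```

```text
2.6 [ 0.67808924 -0.12638735  0.15704929] [-1.79749458 -2.57589931  0.0086877 ] 0.41316533646626113
[[-0.34504711  0.93857849 -0.00359431]
 [ 0.93858138  0.34503195 -0.00423716]
 [-0.00273676 -0.00483557 -0.99998456]]
```

View pics/w1.png

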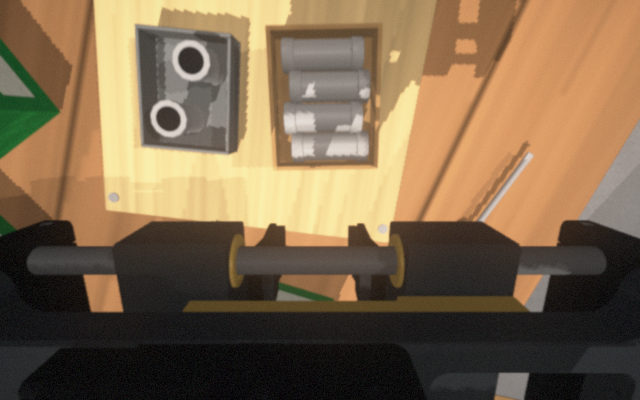

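The wrist view shows the carton rim at corners (266,26), (382,24), (377,167) and (276,167), roughly square to the tool. The open fingers are at (270,240) and (365,240), and the tray is at left.

```bash
cat >>h.py <<'E'
def wristcam(p,rv):
    c=calibration("wrist");T=np.eye(4);T[:3,:3]=R.from_rotvec(rv).as_matrix();T[:3,3]=p
    M=np.linalg.inv(T@c["hand_eye"]);c=dict(c);c["rvec"]=cv2.Rodrigues(M[:3,:3])[0];c["tvec"]=M[:3,3];return c
CT=[[.05,.04,.075],[.05,-.04,.075],[-.05,-.04,.075],[-.05,.04,.075]]
E
python3 - <<'E'
from h import *
z=np.load("w1.npz");rk=np.load("rk.npy");s=get_state()
print(s["time"],s["position"],s["tool_rot"])
c=wristcam(z["p"],z["r"])
ct,e=fit(c,CT,[[266,26],[382,24],[377,167],[276,167]],[.654,-.047,1.93]);print(ct,e.round(1).tolist(),inrack(rk,ct))
h=ct[2];d=np.array([np.cos(h),np.sin(h)])
pre=ct[:2]-.075*d;print(inrack(rk,np.r_[pre,h]))
chain(s["position"],R.from_rotvec(s["tool_rot"]),[((*pre,.1),h),((*pre,.044),h)])
E
```

```text
2.65 [ 0.67846005 -0.12259767  0.15772677] [-1.79340741 -2.57702488  0.00441744]
[ 0.65486889 -0.04773684  1.94307493] [[-0.5, -0.6], [0.8, -1.4], [1.1, 1.4], [-2.4, 3.4]] [-0.1026213  -0.06231637  0.14586859]
[-0.1768248  -0.07321776  0.14586859]
-> [ 0.6821 -0.1176  0.1   ] xyz [ 3.4  5.4 57.7] dr [-0.0034 -0.     -0.0174]
-> [ 0.6821 -0.1176  0.044 ] xyz [ 0.  0. 56.] dr [0. 0. 0.]
```

Call:
send_rows:
  xyz:
    - [0,1,0]
    - [0,1,15]
    - [0,1,30]
    - [0,1,45]
    - [0,1,60]
    - [0,1,75]
    - [0,1,90]
    - [0,1,103]
    - [0,1,114]
    - [0,1,116]
  dr:
    - [0,0,0]
    - [0,0,0]
    - [0,0,0]
    - [0,0,0]
    - [0,0,0]
    - [0,0,0]
    - [0,0,0]
    - [0,0,0]
    - [0,0,0]
    - [0,0,0]

```text
time: 3.48
position: [0.6797, -0.1157, 0.041]
tool_rot: [-1.782, -2.582, -0.0]
ft_force: [-1.2, 0.2, -0.3]
grip_width: 0.409
grip_force: 0.0
```

Call:
send_rows:
  xyz:
    - [0,0,0]
    - [1,0,0]
    - [2,0,0]
    - [3,0,0]
    - [4,0,0]
    - [5,0,0]
    - [6,0,0]
    - [7,0,0]
    - [8,0,0]
    - [9,0,0]
  dr:
    - [0,0,0]
    - [0,0,0]
    - [0,0,0]
    - [0,0,0]
    - [0,0,0]
    - [0,0,0]
    - [0,0,0]
    - [0,0,0]
    - [0,0,0]
    - [0,0,0]

```text
time: 4.32
position: [0.6779, -0.108, 0.0437]
tool_rot: [-1.785, -2.585, -0.003]
ft_force: [-0.3, 0.6, 0.2]
grip_width: 0.418
grip_force: 0.0
```

```bash
python3 - <<'E'
from h import *
s=get_state();im=get_image("wrist");cv2.imwrite("pics/w2.png",im[:,:,::-1]);im=get_image("top")
cv2.imwrite("pics/t2.png",im[:,:,::-1])
np.savez("w2.npz",p=s["position"],r=s["tool_rot"]);print(s["position"],s["tool_rot"],s["ft_force"])
E
```

```text
[ 0.67792295 -0.10795017  0.04369438] [-1.7847909  -2.58454727 -0.00259828] [-0.32100314  0.56898064  0.23454357]
```

View pics/w2.png

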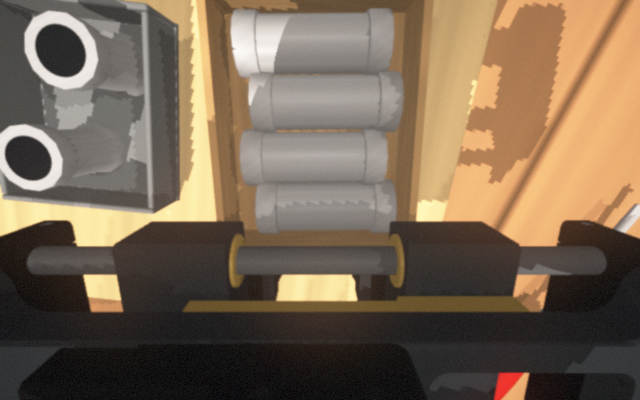

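The carton back wall is centred between the fingers (rim at about 210–430 across) and square to the tool, and the fingers have not touched it yet.

```bash
python3 - <<'E'
from h import *
rk=np.load("rk.npy");h0=1.933
cmd=np.r_[np.array([.6806,-.1175])+.009*np.array([np.cos(h0),np.sin(h0)])+.001*np.array([np.sin(h0),-np.cos(h0)]),.044]
def tool(x,y,a,L=.060):
    return ((*fromrack(rk,x-L*np.cos(a),y-L*np.sin(a)),.044),a+rk[2])
chain(cmd,Rh(h0),[tool(-.1025,-.062,.14),tool(-.085,-.062,.11),tool(-.065,-.062,.055),tool(-.045,-.062,0)])
E
```

```text
-> [ 0.676  -0.1037  0.044 ] xyz [ 5.5 -0.4  0. ] dr [ 0.      0.     -0.0042]
-> [ 0.6704 -0.0873  0.044 ] xyz [17.4  0.6  0. ] dr [0.   0.   0.03]
-> [ 0.6628 -0.0688  0.044 ] xyz [20.  -1.1  0. ] dr [0.    0.    0.055]
-> [ 0.6551 -0.0501  0.044 ] xyz [20.1 -2.2  0. ] dr [0.    0.    0.055]
```

Call:
send_rows:
  xyz:
    - [1,0,0]
    - [3,0,0]
    - [5,0,0]
    - [8,0,0]
    - [11,0,0]
    - [14,0,0]
    - [17,0,0]
    - [20,0,0]
    - [23,0,0]
    - [23,0,0]
  dr:
    - [0,0,0]
    - [0,0,0]
    - [0,0,-0.004]
    - [0,0,0]
    - [0,0,0.005]
    - [0,0,0.01]
    - [0,0,0.015]
    - [0,0,0.02]
    - [0,0,0.026]
    - [0,0,0.026]

```text
time: 5.25
position: [0.6696, -0.0854, 0.0437]
tool_rot: [-1.817, -2.561, -0.003]
ft_force: [-0.2, 0.4, -0.6]
grip_width: 0.417
grip_force: 0.0
```

Call:
send_rows:
  xyz:
    - [2,0,0]
    - [4,0,0]
    - [6,0,0]
    - [9,0,0]
    - [11,-0.5,0]
    - [13,-0.5,0]
    - [15,-1,0]
    - [18,-1,0]
    - [20,-1,0]
    - [20,-1,0]
  dr:
    - [0,0,0.006]
    - [0,0,0.012]
    - [0,0,0.018]
    - [0,0,0.024]
    - [0,0,0.03]
    - [0,0,0.036]
    - [0,0,0.042]
    - [0,0,0.048]
    - [0,0,0.055]
    - [0,0,0.055]

```text
time: 6.08
position: [0.662, -0.0672, 0.0437]
tool_rot: [-1.887, -2.51, -0.003]
ft_force: [0.1, -0.7, -0.1]
grip_width: 0.418
grip_force: 0.2
```

Call:
send_rows:
  xyz:
    - [2,0,0]
    - [4,0,0]
    - [6,-0.5,0]
    - [9,-0.5,0]
    - [11,-1,0]
    - [13,-1,0]
    - [15,-1.5,0]
    - [18,-2,0]
    - [20,-2,0]
    - [20,-2,0]
  dr:
    - [0,0,0.006]
    - [0,0,0.012]
    - [0,0,0.018]
    - [0,0,0.024]
    - [0,0,0.03]
    - [0,0,0.036]
    - [0,0,0.042]
    - [0,0,0.048]
    - [0,0,0.055]
    - [0,0,0.055]

```text
time: 6.92
position: [0.6546, -0.0485, 0.0438]
tool_rot: [-1.956, -2.457, -0.003]
ft_force: [-1.0, -1.0, 0.3]
grip_width: 0.415
grip_force: 0.2
```

```bash
python3 - <<'E'
from h import *
s=get_state();rk=np.load("rk.npy");im=get_image("top")
r=R.from_rotvec(s["tool_rot"]).as_matrix();print(inrack(rk,[*s["position"][:2],np.arctan2(r[1,0],r[0,0])]),s["position"])
cv2.imwrite("pics/t3.png",cv2.resize(im[80:280,160:426,::-1],None,fx=3,fy=3,interpolation=cv2.INTER_CUBIC))
E
```

```text
[-0.10326159 -0.06184335 -0.00018142] [ 0.65455168 -0.04846698  0.04378129]
```

View pics/t3.png

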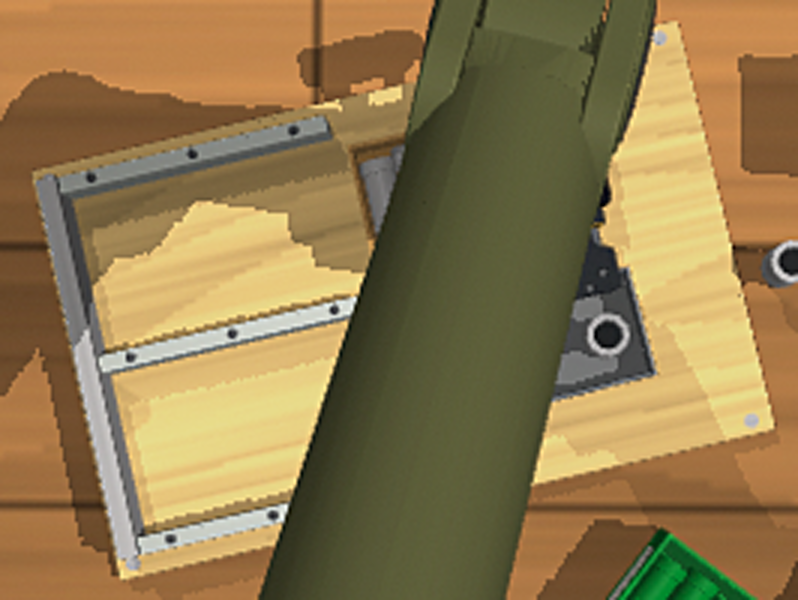

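The arm hides most of the carton. The carton's front edge runs from (350,152) to (375,240) in the crop. I'll check with the wrist camera.

```bash
python3 - <<'E'
from h import *
s=get_state();im=get_image("wrist");cv2.imwrite("pics/w4.png",im[:,:,::-1]);np.savez("w4.npz",p=s["position"],r=s["tool_rot"])
rk=np.load("rk.npy");c=calibration("top");Rm=cv2.Rodrigues(c["rvec"])[0];C=-Rm.T@c["tvec"]
for q in([350,152],[375,240]):
    q=(np.array(q)+.5)/3-.5+[160,80];d=Rm.T@np.r_[(q-[c["cx"],c["cy"]])/K(c)[0,0],1];P=C+d*(.075-C[2])/d[2];print(inrack(rk,[P[0],P[1],0]))
E
```

```text
[ 0.00827633 -0.09652577 -1.79720634]
[ 0.00497743 -0.03668396 -1.79720634]
```

View pics/w4.png

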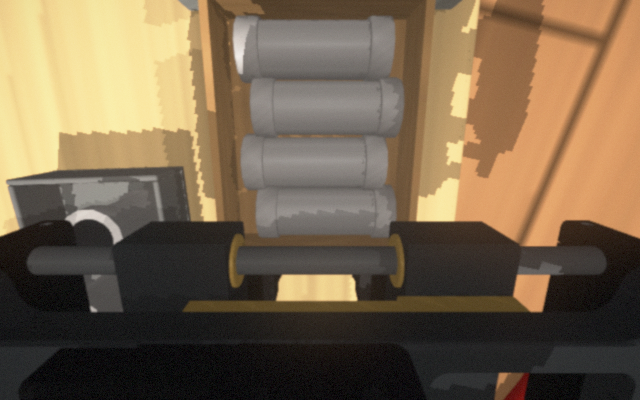

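Tool and carton are centred in the lane: the rim spans 197–434, middle 315, which matches the camera axis. It is square at rack x ≈ -43 mm, so I'll push straight.

Call:
send_rows:
  xyz:
    - [3,0,0]
    - [8,0,0]
    - [13,0,0]
    - [18,0,0]
    - [23,0,0]
    - [28,0,0]
    - [33,0,0]
    - [38,0,0]
    - [43,0,0]
    - [47,0,0]
  dr:
    - [0,0,0]
    - [0,0,0]
    - [0,0,0]
    - [0,0,0]
    - [0,0,0]
    - [0,0,0]
    - [0,0,0]
    - [0,0,0]
    - [0,0,0]
    - [0,0,0]

```text
time: 7.85
position: [0.6441, -0.0027, 0.0439]
tool_rot: [-1.956, -2.457, -0.003]
ft_force: [0.7, -1.9, -0.6]
grip_width: 0.417
grip_force: 0.8
```

```bash
python3 - <<'E'
from h import *
s=get_state();rk=np.load("rk.npy");im=get_image("wrist");cv2.imwrite("pics/w5.png",im[:,:,::-1])
r=R.from_rotvec(s["tool_rot"]).as_matrix();print(inrack(rk,[*s["position"][:2],np.arctan2(r[1,0],r[0,0])]),s["ft_force"])
E
```

```text
[-5.63235446e-02 -6.19404694e-02  4.60883586e-05] [ 0.69591061 -1.8585131  -0.6382561 ]
```

View pics/w5.png

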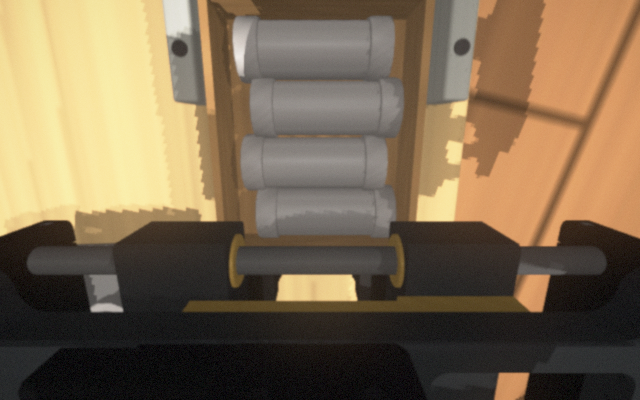

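The rails (outer edges 175 and 468, middle 321) lie symmetric about the carton (middle 316). It is about 2 mm off centre and parallel, so I continue.

Call:
send_rows:
  xyz:
    - [3,0,0]
    - [8,0,0]
    - [13,0,0]
    - [18,0,0]
    - [23,0,0]
    - [28,0,0]
    - [33,0,0]
    - [38,0,0]
    - [43,0,0]
    - [47,0,0]
  dr:
    - [0,0,0]
    - [0,0,0]
    - [0,0,0]
    - [0,0,0]
    - [0,0,0]
    - [0,0,0]
    - [0,0,0]
    - [0,0,0]
    - [0,0,0]
    - [0,0,0]

```text
time: 8.73
position: [0.6335, 0.0431, 0.0439]
tool_rot: [-1.955, -2.457, -0.003]
ft_force: [0.6, -1.8, -1.1]
grip_width: 0.416
grip_force: 0.8
```

Call:
send_rows:
  xyz:
    - [3,0,0]
    - [8,0,0]
    - [13,0,0]
    - [18,0,0]
    - [23,0,0]
    - [28,0,0]
    - [33,0,0]
    - [38,0,0]
    - [43,0,0]
    - [47,0,0]
  dr:
    - [0,0,0]
    - [0,0,0]
    - [0,0,0]
    - [0,0,0]
    - [0,0,0]
    - [0,0,0]
    - [0,0,0]
    - [0,0,0]
    - [0,0,0]
    - [0,0,0]

```text
time: 9.57
position: [0.623, 0.0888, 0.044]
tool_rot: [-1.956, -2.457, -0.003]
ft_force: [0.4, -0.7, -0.9]
grip_width: 0.413
grip_force: 0.7
```

Call:
send_rows:
  xyz:
    - [3,0,0]
    - [7,0,0]
    - [11,0,0]
    - [15,0,0]
    - [19,0,0]
    - [23,0,0]
    - [27,0,0]
    - [31,0,0]
    - [35,0,0]
    - [38,0,0]
  dr:
    - [0,0,0]
    - [0,0,0]
    - [0,0,0]
    - [0,0,0]
    - [0,0,0]
    - [0,0,0]
    - [0,0,0]
    - [0,0,0]
    - [0,0,0]
    - [0,0,0]

```text
time: 10.4
position: [0.6146, 0.1257, 0.0441]
tool_rot: [-1.956, -2.457, -0.003]
ft_force: [0.5, -0.9, -0.7]
grip_width: 0.412
grip_force: 0.7
```

```bash
python3 - <<'E'
from h import *
s=get_state();rk=np.load("rk.npy");im=get_image("wrist");cv2.imwrite("pics/w6.png",im[:,:,::-1])
r=R.from_rotvec(s["tool_rot"]).as_matrix();print(inrack(rk,[*s["position"][:2],np.arctan2(r[1,0],r[0,0])]),s["ft_force"])
E
```

```text
[ 7.54729721e-02 -6.19711178e-02 -6.21583348e-05] [ 0.53725759 -0.91939863 -0.68765481]
```

View pics/w6.png

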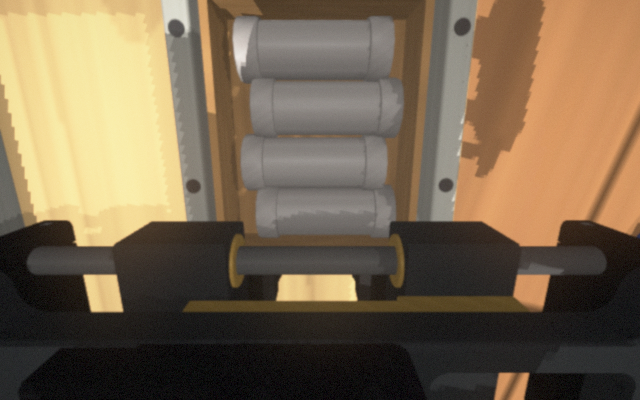

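The rails stay symmetric about the carton, and about 19 mm remains. I'll creep up to the stop.

Call:
send_rows:
  xyz:
    - [2,0,0]
    - [4,0,0]
    - [6,0,0]
    - [8,0,0]
    - [10,0,0]
    - [12,0,0]
    - [13,0,0]
    - [14,0,0]
    - [15,0,0]
    - [16,0,0]
  dr:
    - [0,0,0]
    - [0,0,0]
    - [0,0,0]
    - [0,0,0]
    - [0,0,0]
    - [0,0,0]
    - [0,0,0]
    - [0,0,0]
    - [0,0,0]
    - [0,0,0]

```text
time: 11.28
position: [0.6111, 0.1406, 0.0441]
tool_rot: [-1.957, -2.457, -0.003]
ft_force: [0.7, -1.3, 0.1]
grip_width: 0.413
grip_force: 0.8
```

Call:
send_rows:
  xyz:
    - [0.3,0,0]
    - [0.6,0,0]
    - [0.9,0,0]
    - [1.2,0,0]
    - [1.5,0,0]
    - [1.8,0,0]
    - [2.1,0,0]
    - [2.4,0,0]
    - [2.7,0,0]
    - [3,0,0]
  dr:
    - [0,0,0]
    - [0,0,0]
    - [0,0,0]
    - [0,0,0]
    - [0,0,0]
    - [0,0,0]
    - [0,0,0]
    - [0,0,0]
    - [0,0,0]
    - [0,0,0]

```text
time: 12.12
position: [0.6106, 0.143, 0.0441]
tool_rot: [-1.957, -2.457, -0.002]
ft_force: [0.4, -3.6, -0.4]
grip_width: 0.412
grip_force: 1.7
```

Call:
send_rows:
  xyz:
    - [0.2,0,0]
    - [0.4,0,0]
    - [0.6,0,0]
    - [0.8,0,0]
    - [1,0,0]
    - [1.2,0,0]
    - [1.4,0,0]
    - [1.6,0,0]
    - [1.8,0,0]
    - [2,0,0]
  dr:
    - [0,0,0]
    - [0,0,0]
    - [0,0,0]
    - [0,0,0]
    - [0,0,0]
    - [0,0,0]
    - [0,0,0]
    - [0,0,0]
    - [0,0,0]
    - [0,0,0]

```text
time: 12.95
position: [0.6106, 0.1431, 0.0443]
tool_rot: [1.957, 2.455, 0.0]
ft_force: [1.2, -7.0, -0.0]
grip_width: 0.411
grip_force: 3.8
```

The force rises and the tool stalls, so the carton is against the stop. Backing straight off, then up.

Call:
send_rows:
  xyz:
    - [-2,0,0]
    - [-5,0,0]
    - [-9,0,0]
    - [-14,0,0]
    - [-19,0,0]
    - [-24,0,0]
    - [-29,0,0]
    - [-34,0,0]
    - [-38,0,0]
    - [-40,0,0]
  dr:
    - [0,0,0]
    - [0,0,0]
    - [0,0,0]
    - [0,0,0]
    - [0,0,0]
    - [0,0,0]
    - [0,0,0]
    - [0,0,0]
    - [0,0,0]
    - [0,0,0]

```text
time: 13.78
position: [0.6192, 0.1055, 0.0441]
tool_rot: [-1.958, -2.456, -0.002]
ft_force: [0.4, 0.3, -0.2]
grip_width: 0.417
grip_force: 0.0
```

Call:
send_rows:
  xyz:
    - [0,0,-5]
    - [0,0,-15]
    - [0,0,-30]
    - [0,0,-45]
    - [0,0,-60]
    - [0,0,-75]
    - [0,0,-90]
    - [-10,0,-105]
    - [-20,0,-115]
    - [-30,0,-120]
  dr:
    - [0,0,0]
    - [0,0,0]
    - [0,0,0]
    - [0,0,0]
    - [0,0,0]
    - [0,0,0]
    - [0,0,0]
    - [0,0,0]
    - [0,0,0]
    - [0,0,0]

```text
time: 14.62
position: [0.6268, 0.0768, 0.1666]
tool_rot: [1.955, 2.457, 0.007]
ft_force: [0.4, 0.0, -0.1]
grip_width: 0.414
grip_force: 0.0
```

Call:
send_rows:
  xyz:
    - [0,0,0]
    - [-20,0,0]
    - [-40,0,0]
    - [-60,0,0]
    - [-80,0,0]
    - [-100,0,0]
    - [-120,0,0]
    - [-135,0,0]
    - [-145,0,0]
    - [-150,0,0]
  dr:
    - [0,0,0]
    - [0,0,0]
    - [0,0,0]
    - [0,0,0]
    - [0,0,0]
    - [0,0,0]
    - [0,0,0]
    - [0,0,0]
    - [0,0,0]
    - [0,0,0]

```text
time: 15.45
position: [0.6588, -0.071, 0.1629]
tool_rot: [-1.959, -2.454, -0.0]
ft_force: [-0.5, 0.2, -0.5]
grip_width: 0.413
grip_force: 0.0
```

```bash
python3 - <<'E'
from h import *
s=get_state();im=get_image("top");print(s["position"],s["ft_force"])
cv2.imwrite("pics/t7.png",cv2.resize(im[80:280,160:426,::-1],None,fx=3,fy=3,interpolation=cv2.INTER_CUBIC))
E
```

```text
[ 0.65878118 -0.07102119  0.16288945] [-0.52586867  0.21882073 -0.52073793]
```

View pics/t7.png

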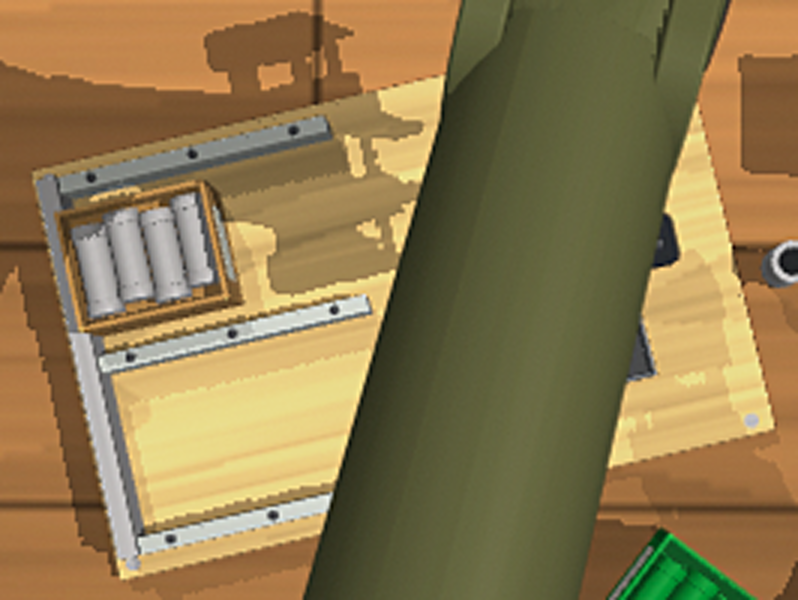

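The carton (rim 58–240, 182–333) sits square against the end stop, clear of both rails, and the tool is free. Handing in.

```bash
python3 - <<'E'
from h import *
c=calibration("top");u=(np.array([[58,214],[207,182],[240,300],[84,333]])+.5)/3-.5+[160,80]
ct,e=fit(c,[[.05,-.04,.075],[-.05,-.04,.075],[-.05,.04,.075],[.05,.04,.075]],u,[.6,.2,1.8]);print(inrack(np.load("rk.npy"),ct),e.round(1).tolist())
print(close_job())
E
```

```text
[ 0.15281961 -0.05919685 -0.00144058] [[0.4, 0.2], [0.4, -0.5], [-1.9, -0.1], [0.2, 0.3]]
the job is handed in; nothing more can be done
None
```

The carton was pushed down its lane until it met the end stop and the arm backed away; the last camera fit puts it at rack x ≈ 153 mm, y ≈ -59 mm and square within 0.01 rad, no rail contact was seen in the pictures, and the job is handed in with no verdict returned.

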